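# Release a tube from a push-fit outlet

## Robot

A 7-joint arm with a two-finger parallel gripper is mounted at the origin on a cart in front of the work surface, level with it; the furniture and walls round the work are solid. World frame = base frame: x ahead of the robot, y to its left, z up, the work surface at z = 0. Lengths are in m, angles in rad, forces in N, time in s.
With the tool pointing down it reaches from about 0.4 to 0.85 m from the base axis. Payload 6.9 kg.
Tool frame: the origin (TCP) lies where the fingers leave the gripper's body, on its centre line; the fingertips stand 73 mm ahead of it and the grasp point (between the pads) lies 54 mm ahead of it (env.grip_depth is the distance from the TCP to the grasp point, in m); z points along the fingers, x is the direction in which the jaws open and shut, and the axes are right-handed (so a half turn about z gives the same grasp; the last joint's range is limited). The gripper opens to 85 mm and grips with 20 to 120 N. Pads are 22 mm wide; open, the fingers measure 114 mm over their backs; the gripper's body (76 mm by 85 mm) begins 54 mm behind the grasp point. The pads swing forward as they close: fully open they stand 13 mm farther back than shut.
Start: joints at [1.343, 0.507, -0.238, 1.5, 0.126, 1.149, -0.155], TCP at [0.204, -0.591, 0.304] pointing down, gripper open.
Joint ranges: [-3.08, 3.08], [-0.24, 2.05], [-1.43, 1.35], [0, 2.5], [-1.52, 4.66], [0.17, 1.96], [-2.89, 2.89]. Speed limits (rad/s): [2.39, 2.39, 3.14, 3.14, 3.14, 3.14, 3.14].

## Interface

Orientations are given as a rotation vector (axis times angle).
In Python, from plant import env gives the robot as it stands. Calls block until the motion is done:
- env.move_ptp(position, orientation): joint-space move of the TCP to a pose.
- env.movel(position, speed=0.15, frame=None, guard=None): straight line of the TCP; frame=None keeps the orientation; speed is the mean speed in m/s. With guard (N) it stops when the force on the tool has changed by that much, and returns True; else False.
- env.move_joints(angles): joint-space move.
- env.command_gripper(opening, grasp_force=None): finger opening in m; grasp_force is the grip in N (None keeps the last); returns when the fingers have stopped.
- env.wait(seconds).
- env.solve_ik(position, orientation): joint angles nearest the present ones, or None.
- env.get_obs(): the state.
- env.capture(name): name is "scene" or "top"; returns a dict with "image" (384x512x3 uint8, red, green, blue), "fx", "fy", "cx", "cy" (pixels), "k1" (the pictures are not rectified: a ray, as slopes to the right and down, at radius r is drawn at 1 + k1 r^2 times it, then the intrinsics apply), "camera_from_world" (4x4, takes a point from world to camera coordinates). Camera axes: x right, y up, looking along -z (the intrinsics and any distortion apply to the point x, -y, -z); pixel columns grow to the right and rows downward; lengths in m; the calibration is good to about 2 mm. A picture is of the moment at which its call begins. There is no depth.
A pose or a line that the arm cannot do raises env.PlanningError and nothing moves.
- env.hand_in(): hands the job in, once; it reports no verdict.
Trained networks look in a picture, given as the dict that the camera call returned (one of the last four; its "shot" number tells which), for a name from the list of things; names that differ only in an ending like _2 or _b are one class to them, and where a whole thing is asked for, a point or a joint stands for the part that bears it (a point fixed in the world has none). Each returns a list of dicts, best first, with "confidence" (0 to 1); they miss things now and then, are a little off and sometimes report something else, mostly with a low value. They report only what shows in the picture. A call takes as long as a camera call. They do not tell look-alikes from the thing itself.
- env.search_frame(picture, name): "box" ([left, top, right, bottom] in pixels, round what is visible of it).
- env.cut_out(picture, name): "pixels" (384x512 bool, what is visible of it) and "box" ([left, top, right, bottom] in pixels, round what is visible of it).
- env.spot_point(picture, name): "at" ([column, row] in pixels: a listed point, or the origin of a listed thing).
The state is a dict: "t": time; "joint_pos": joint angles; "joint_velocities": joint speeds; "effort": joint torques, N m; "tcp_pos": TCP position; "orientation": TCP orientation; "ft_force": force on the tool from outside, world axes, zero at the start; "wrist_torque": the same for the moment, N m; "opening": finger opening in m.
Only numpy, scipy, OpenCV 4.12 (cv2) and the standard library are available. Lean on these libraries where they do the work, as an engineer would, in place of code of your own. Each camera call takes 0.05 s, during which the arm holds its last target. There are 200 camera calls.

## Task

Free the steel tube from the middle outlet of the gas manifold without forcing anything: slide the release clip's lower fork into the groove under the fitting's collar, gently and fully home, so that its upper fork presses the collet ring down, and with the ring held down draw the tube straight up and out. Stand the tube in the largest beaker and leave the clip seated on the outlet, still holding the ring down.

Things in the scene. Friction and masses are not known exactly. Their poses are not given: they have to be found in the camera images.
- manifold: Gas manifold fixed to the bench: bare aluminium block 56 mm deep (x), 160 wide (y), 36 high, gauge at its -y end, hose nipple at its +y end, three push-fit outlets in a row on top. The outer two (52 mm either side, tops 90 mm above the bench) are shut with plugs. Origin: centre of its underside; -x is its front, which faces the robot; z up.
- outlet (a point): On the block's top (36 mm above the bench), on the middle outlet's axis. Up from here: hexagon flange 46 mm over flats; its top is 6 to 22 mm above this point (screw depth differs, not reported: feel for it, e.g. lower the fork tips on its front rim); groove 6.5 mm high, 20 mm across; collar 36 mm across, 18 high; collet ring 24 mm across, top 27 mm above the collar's underside.
- collet (a joint): How far the collet ring is pressed down, m: 0 up, 0.005 at its stop. A spring (0.7 N plus 0.35 N per mm) pushes it up. When up, its teeth lock the tube, which then rises 1 to 17 mm at most and stops; pressed more than about 2.2 mm, the teeth let the tube go. A seated clip holds it about 3 mm down.
- clip: Release clip, black plastic, 125 x 39 x 48 mm, standing on the bench, two level forks one over the other opening to +x; z up. Origin on its underside, where the outlet's axis lies when home. Lower fork 4 mm thick, slot 23 wide, tines to x = 43. Upper fork: slot 16 wide, underside 27.7 mm up, flat to x = 12, then ramping up 7 mm to its tips at x = 26.
- clip_grip (a point): Centre of the clip's upright fin, where it is held: fin 10 mm thick (y), 28 long (x), top 16 mm above this point, clip's underside 30 mm below it. The clip's origin is 67 mm ahead (+x). Same axes as the clip.
- clip_seat (a point): Top face of the clip's lower fork, 67 mm ahead of and 26 mm below the fin's centre. It must come onto the outlet's axis, in the groove, against or just below the collar's underside. The neck then meets the end of the lower slot (10.5 mm behind this point), which stops the clip. The ramp makes the last 35 mm of sliding take up to about 4 N; over 12 N harms it.
- tube_grip (a point): On the steel tube's axis, where to hold it: 18 mm below its top end, 122 mm above its lower end. Straight tube, 12 mm across, 140 mm long, about 0.06 kg, z along it, upright in the middle outlet with its lower end 20 mm below the block's top face. A seal drags on it with a few newtons.
- tube_foot (a point): Centre of the tube's lower end.
- beaker_250: The largest glass beaker, empty: 72 mm across the rim, 93 mm tall, about 60 mm inside, floor 2 mm thick. Origin: centre of its underside, z up.
There are look-alikes about, which are no part of the job. Several things have the shape of the clip; the one meant has the colours described above.

How it is judged:
By the outcome, as a careful person would: the job done as asked, in the order asked, and still so for the second after the job is handed in, with the robot touching nothing.
It also fails if it takes over 67 s, if anything falls off the work surface, if the arm or the gripper's body presses on something with over 40 N, if the wrist force passes 120 N, or if a joint passes its speed limit or range.

## Working session

There is one attempt and no reset: what is moved stays moved. The work goes in short steps, each a Python script; the robot and the scene stay as the last script left them, time stands still between calls to the robot, and variables do not carry over. Pictures are saved under pics/ and viewed, about 8 in all and at most 12, crops included, and the job is handed in when it is done.

```bash
ls; mkdir -p pics; cat > h.py <<'E'
import numpy as np, cv2
from plant import env
def ray(p,uv):
    x=(uv[0]-p["cx"])/p["fx"]; y=(uv[1]-p["cy"])/p["fy"]
    a,b=x,y
    for _ in range(30):
        s=1+p["k1"]*(a*a+b*b); a,b=x/s,y/s
    M=np.array(p["camera_from_world"]); R=M[:3,:3]; t=M[:3,3]
    return -R.T@t, R.T@np.array([a,-b,-1.])
def atz(p,uv,z):
    o,d=ray(p,uv); return o+d*(z-o[2])/d[2]
def proj(p,X):
    M=np.array(p["camera_from_world"]); c=M[:3,:3]@np.array(X)+M[:3,3]
    a,b=c[0]/-c[2],-c[1]/-c[2]; s=1+p["k1"]*(a*a+b*b)
    return np.array([p["fx"]*a*s+p["cx"],p["fy"]*b*s+p["cy"]])
def tri(rs):
    A=0;B=0
    for o,d in rs:
        d=d/np.linalg.norm(d); P=np.eye(3)-np.outer(d,d); A=A+P; B=B+P@o
    X=np.linalg.solve(A,B); return X,[np.linalg.norm(np.cross(X-o,d/np.linalg.norm(d))) for o,d in rs]
def save(p,n,box=None,k=1.5):
    im=p["image"][:,:,::-1]
    if box: im=im[box[1]:box[3],box[0]:box[2]]
    cv2.imwrite(n,cv2.resize(im,None,fx=k,fy=k,interpolation=cv2.INTER_CUBIC))
E
python3 - <<'E'
from h import *
np.set_printoptions(precision=4,suppress=True)
ps={n:env.capture(n) for n in("scene","top")}
for n,p in ps.items():
    save(p,f"pics/{n}0.png")
    o,d=ray(p,(256,192));print(n,o,d,p["fx"],p["k1"])
    for t in["manifold","outlet","clip","clip_grip","clip_seat","tube_grip","tube_foot","beaker_250"]:
        for r in env.spot_point(p,t)[:4]: print(n,t,np.round(r["at"],1),round(r["confidence"],2), atz(p,r["at"],{"outlet":.036,"clip_grip":.03,"clip_seat":.004,"tube_grip":.138}.get(t,0)))
o=env.get_obs();print(o["tcp_pos"],o["orientation"],o["t"],o["ft_force"])
E
```

```text
pics
scene [-0.4688  0.42    0.7694] [ 0.7419 -0.4005 -0.5378] 444.6438402953467 -0.04518549554107252
scene manifold [209.  211.8] 0.83 [0.5687 0.023  0.    ]
scene manifold [206.6 173.5] 0.34 [ 0.7848 -0.0642  0.    ]
scene clip [297.9 204.6] 0.81 [ 0.4634 -0.2283  0.    ]
scene clip [267.1 220.8] 0.66 [ 0.4394 -0.1046  0.    ]
scene clip_grip [313.4 204.2] 0.67 [ 0.4053 -0.2433  0.03  ]
scene clip_grip [292.5 218.9] 0.58 [ 0.3752 -0.1502  0.03  ]
scene clip_grip [298.5 202. ] 0.5 [ 0.4376 -0.2122  0.03  ]
scene clip_seat [299.  199.1] 0.95 [ 0.4822 -0.2447  0.004 ]
scene clip_seat [269.2 223.2] 0.66 [ 0.4215 -0.1012  0.004 ]
scene tube_grip [203.7 173.7] 0.62 [0.5632 0.0302 0.138 ]
scene beaker_250 [297.1 205.2] 0.73 [ 0.4619 -0.2243  0.    ]
scene beaker_250 [157.1 248.5] 0.71 [0.4822 0.2153 0.    ]
top [ 0.2843 -0.0822  1.3005] [ 0.1541  0.0201 -0.9879] 462.95556369067543 -0.07411717479773791
top manifold [232.2 163.7] 0.78 [0.5683 0.0143 0.    ]
top outlet [225.5 162.9] 0.77 [0.5624 0.0305 0.036 ]
top clip [271.8 213.8] 0.94 [ 0.4257 -0.1016  0.    ]
top clip [380.2 243.3] 0.89 [ 0.3476 -0.4068  0.    ]
top clip [320.4 195.7] 0.58 [ 0.4797 -0.2388  0.    ]
top clip_grip [324.1 216.8] 0.88 [ 0.4166 -0.2453  0.03  ]
top clip_grip [283.9 232.9] 0.8 [ 0.3704 -0.1351  0.03  ]
top clip_grip [374.3 220.4] 0.6 [ 0.4088 -0.3841  0.03  ]
top clip_seat [375.  243.9] 0.9 [ 0.3455 -0.3911  0.004 ]
top clip_seat [267.6 212.2] 0.87 [ 0.4296 -0.0896  0.004 ]
top clip_seat [320.3 195.5] 0.84 [ 0.4796 -0.2381  0.004 ]
top tube_grip [221.6 154.8] 0.56 [0.5612 0.0321 0.138 ]
top beaker_250 [159.7 193.2] 0.63 [0.4789 0.2194 0.    ]
[ 0.2042 -0.5907  0.3039] [-2.5587  1.8228 -0.0001] 0.9 [-0.7984  0.2258  0.4293]
```

View pics/scene0.png

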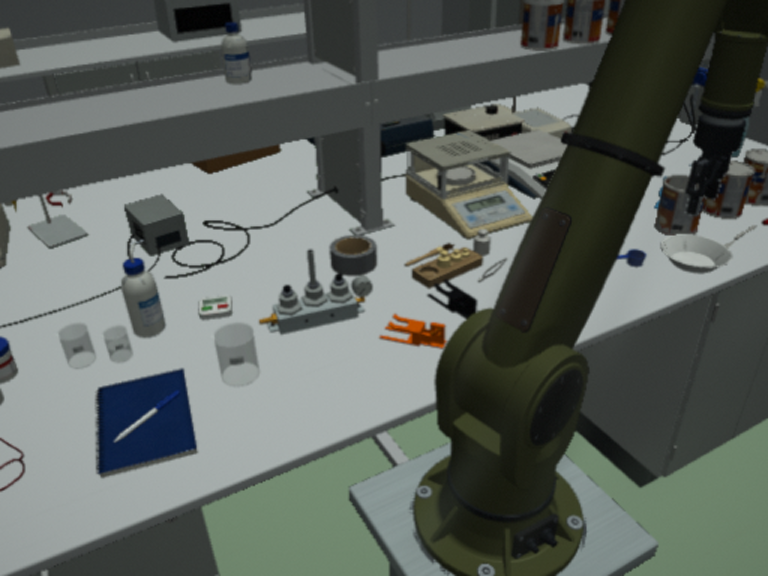

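View pics/top0.png

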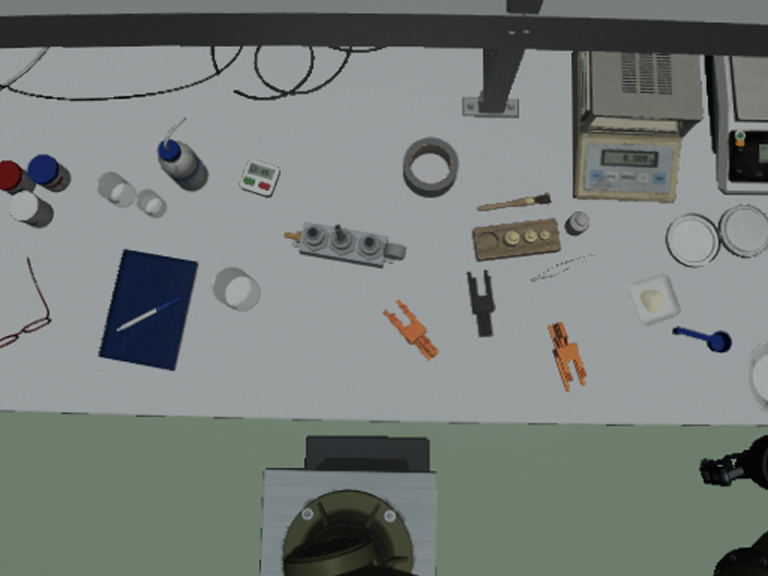

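The scene view shows the manifold at (315,300), the black clip at (455,300) and the beaker at (237,352). In the top view they are at (345,242), (482,303) and (237,288). The other clips are orange. I'll view enlarged crops to measure from.

```bash
python3 - <<'E'
from h import *
np.set_printoptions(precision=4,suppress=True)
s,t=env.capture("scene"),env.capture("top")
def crop(p,b,k): return cv2.resize(p["image"][b[1]:b[3],b[0]:b[2],::-1],None,fx=k,fy=k,interpolation=cv2.INTER_CUBIC)
A=crop(t,(180,130,280,190),4); B=crop(s,(170,155,270,230),4); C=crop(t,(295,170,345,230),4);D=crop(s,(270,180,330,220),4)
im=np.zeros((560,800,3),np.uint8)
im[:240,:400]=A; im[:300,400:800]=B; im[300:540,:200]=C; im[300:460,400:640]=D
cv2.imwrite("pics/crops.png",im)
print("grip_depth",env.grip_depth)
for nm in ["clip","manifold","beaker_250"]:
    for n,p in(("top",t),("scene",s)):
        for r in env.cut_out(p,nm)[:3]:
            m=r["pixels"]; col=p["image"][m].mean(0)
            print(nm,n,round(r["confidence"],2),np.round(r["box"]),col.round(), cv2.minAreaRect(np.argwhere(m)[:,::-1].astype(np.float32)))
for nm,a,b in [("tube_grip",None,None),("outlet",None,None)]:
    ra,rb=env.spot_point(s,nm),env.spot_point(t,nm)
    if ra and rb: print(nm,ra[0]["at"],rb[0]["at"],tri([ray(s,ra[0]["at"]),ray(t,rb[0]["at"])]))
E
```

```text
grip_depth 0.0539
clip top 0.9 [366. 216. 392. 258.] [140.  90.  57.] ((377.5500183105469, 236.1500244140625), (43.00697326660156, 16.76007080078125), 71.56504821777344)
clip top 0.7 [257. 202. 290. 236.] [151.  93.  60.] ((275.63531494140625, 221.24118041992188), (41.75911331176758, 14.100481033325195), 49.398704528808594)
clip top 0.63 [310. 184. 333. 229.] [49. 51. 51.] ((321.8199768066406, 202.739990234375), (42.709251403808594, 14.9906644821167), 81.8698959350586)
clip scene 0.87 [253. 211. 296. 235.] [129.  66.  24.] ((275.61541748046875, 221.5769500732422), (42.29584503173828, 16.868722915649414), 7.125016689300537)
clip scene 0.69 [288. 189. 315. 212.] [34. 36. 37.] ((301.94915771484375, 199.49688720703125), (31.838577270507812, 16.67084312438965), 30.068584442138672)
manifold top 0.8 [194. 148. 266. 178.] [ 99. 103. 102.] ((229.58346557617188, 163.0327606201172), (78.43778228759766, 23.063730239868164), 10.12467098236084)
manifold scene 0.57 [174. 181. 247. 223.] [82. 88. 84.] ((210.17047119140625, 202.22457885742188), (30.634010314941406, 75.81201934814453), 76.75948333740234)
beaker_250 top 0.71 [138. 178. 174. 208.] [137. 141. 141.] ((156.25001525878906, 192.75001525878906), (32.52690887451172, 26.16295051574707), 45.0)
beaker_250 scene 0.61 [140. 215. 173. 258.] [130. 137. 134.] ((156.8803253173828, 236.28904724121094), (42.69577407836914, 28.418811798095703), 82.23483276367188)
tube_grip [206.8, 174.2] [221.8, 155.1] (array([0.558 , 0.0276, 0.1389]), [np.float64(0.004418619045989987), np.float64(0.004418619045989843)])
outlet [211.6, 205.0] [227.7, 160.3] (array([0.5691, 0.0196, 0.0244]), [np.float64(0.006777619342745433), np.float64(0.006777619342745616)])
```

View pics/crops.png

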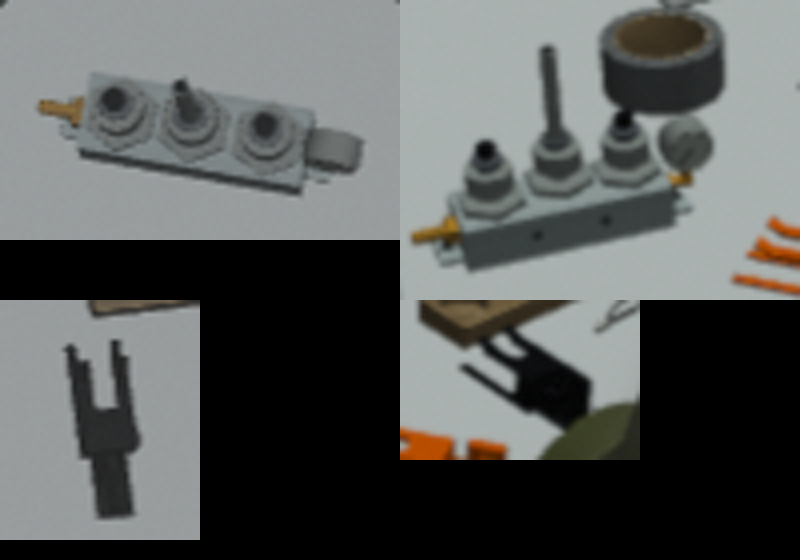

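```bash
python3 - <<'E'
from h import *
np.set_printoptions(precision=4,suppress=True)
s,t=env.capture("scene"),env.capture("top")
print("tube top",tri([ray(s,(206.8,166.8)),ray(t,(225,151.2))]), atz(t,(225,151.2),.156),atz(s,(206.8,166.8),.156))
for n,a,b in (("plug+",(191.25,192),(208.25,154.25)),("plug-",(225.75,184.5),(246.25,160.5))):
    print(n,tri([ray(s,a),ray(t,b)]),atz(t,b,.09),atz(s,a,.09))
a,b=atz(t,(200,130+150/4),.036),atz(t,(255.5,130+187/4),.036);print("front edge",a,b,np.degrees(np.arctan2(*(b-a)[:2]*[1,-1])))
print("tips",atz(t,(318.25,181.25),.004)); 
for z in(0,.046):print("rear",atz(t,(323.75,223.75),z))
print("fin mid",atz(t,(323,216.2),.046),"neck side L/R",atz(t,(295+80/4,170+155/4),.03),atz(t,(295+138/4,170+145/4),.03))
for k in range(3):
  for n in("tube_grip","tube_foot","clip_grip","clip_seat","beaker_250"):
    for r in env.spot_point(t,n)[:3]:print(n,np.round(r["at"],1))
  t=env.capture("top")
# collar flange heights at tube axis
X=tri([ray(s,(206.8,166.8)),ray(t,(225,151.2))])[0]
for z in(.036,.05,.06,.07,.08,.09,.156):print(z,((proj(s,[X[0],X[1],z])-[170,155])*4+[400,0]),(proj(t,[X[0],X[1],z])-[180,130])*4)
# beaker rim via mask box
print("beaker rim",atz(t,(151,187),.093),atz(t,(160,194),.002))
E
```

```text
tube top (array([0.5652, 0.0202, 0.1568]), [np.float64(0.001979351808069468), np.float64(0.001979351808069327)]) [0.5664 0.022  0.156 ] [0.5651 0.0181 0.156 ]
plug+ (array([0.5739, 0.0717, 0.0845]), [np.float64(0.0020645424511395337), np.float64(0.0020645424511395597)]) [0.5736 0.0729 0.09  ] [0.564  0.0729 0.09  ]
plug- (array([ 0.558 , -0.0313,  0.0854]), [np.float64(0.002011130555650409), np.float64(0.0020111305556504834)]) [ 0.558  -0.0298  0.09  ] [ 0.5498 -0.0298  0.09  ]
front edge [0.5481 0.1015 0.036 ] [ 0.5244 -0.0542  0.036 ] -8.659604219146189
tips [ 0.5205 -0.2323  0.004 ]
rear [ 0.4    -0.2482  0.    ]
rear [ 0.3959 -0.2423  0.046 ]
fin mid [ 0.4165 -0.2403  0.046 ] neck side L/R [ 0.4385 -0.2202  0.03  ] [ 0.4461 -0.2604  0.03  ]
tube_grip [223.4 155.9]
clip_grip [373.  220.2]
clip_grip [324.5 218.6]
clip_grip [286.1 231.3]
clip_seat [378.2 244.7]
clip_seat [319.2 196. ]
clip_seat [266.7 213.4]
beaker_250 [156.4 195.4]
tube_grip [224.1 153.3]
clip_grip [375.3 221.3]
clip_grip [286.3 232.6]
clip_grip [324.5 216.6]
clip_seat [320.4 196.8]
clip_seat [379.3 244.7]
beaker_250 [158.6 192.8]
tube_grip [223.2 154. ]
tube_foot [162.7 195.5]
clip_grip [322.9 214.2]
clip_grip [373.4 219.6]
clip_grip [284.7 233.9]
clip_seat [378.6 242.7]
clip_seat [318.9 193.7]
clip_seat [269.5 213.2]
beaker_250 [161.5 194. ]
0.036 [557.5565 188.7525] [196.8342 127.8922]
0.05 [556.0941 173.0225] [195.3323 123.4745]
0.06 [555.04   161.6764] [194.2396 120.2604]
0.07 [553.9781 150.2371] [193.1299 116.9961]
0.08 [552.9081 138.7037] [192.0029 113.6806]
0.09 [551.83   127.0751] [190.858  110.3125]
0.156 [544.5061  47.8619] [182.8235  86.6721]
beaker rim [0.4812 0.2221 0.093 ] [0.4763 0.2179 0.002 ]
```

The tube is at about (0.566, 0.021) and the manifold's yaw is about -8.8°. The clip's fin is at about (0.413, -0.2445), yaw about 6.3°. I'll start moving by touching the tube on both sides to find its lateral position in the gripper frame.

```bash
cat >> h.py <<'E'
from scipy.spatial.transform import Rotation as Ro
np.set_printoptions(precision=4,suppress=True)
YM=np.radians(-8.8)
def ori(yaw,flip=1):
    x=flip*np.array([-np.sin(yaw),np.cos(yaw),0]); z=np.array([0,0,-1.])
    return Ro.from_matrix(np.c_[x,np.cross(z,x),z]).as_rotvec()
MX=np.array([np.cos(YM),np.sin(YM),0]); MY=np.array([-np.sin(YM),np.cos(YM),0]); Z=np.array([0,0,1.])
def st(tag=""):
    o=env.get_obs(); print(tag,"t",round(o["t"],2),"tcp",o["tcp_pos"],"f",np.round(o["ft_force"],2),"op",round(o["opening"],4)); return o
E
python3 - <<'E'
from h import *
for f in(1,-1):
    print(f,[env.solve_ik(p,ori(y,f)) for p,y in(([.566,.0205,.26],YM),([.413,-.2445,.084],np.radians(6.3)),([.48,.219,.2],YM))])
q=[env.solve_ik([.566,.0205,.26],ori(YM,f)) for f in(1,-1)]
F=1 if q[1] is None or (q[0] is not None and abs(q[0][6])<abs(q[1][6])) else -1
print("F",F)
T=np.array([.566,.0205,0])
env.command_gripper(.04)
env.move_ptp(T+Z*.27,ori(YM,F)); st("above")
env.movel(T+Z*.195,speed=.08,guard=4); env.wait(.2); st("down")
for d in(1,-1):
    h=env.movel(T+Z*.195+d*MY*.025,speed=.02,guard=1.5); o=st(f"touch{d} {h}"); print("lat",(np.array(o["tcp_pos"])-T)@MY)
    env.movel(T+Z*.195,speed=.05)
st()
E
```

```text
1 [array([ 0.5509,  0.6291, -1.0537,  1.7177,  0.5941,  1.1526,  0.7425]), array([ 0.9534,  0.6926, -0.7215,  2.1238,  0.8081,  0.6229,  1.3346]), array([ 0.2835,  0.8175, -1.3537,  1.8922,  0.8712,  1.197 ,  0.0324])]
-1 [array([ 0.2474,  0.4834, -0.4985,  1.7213,  0.2665,  1.0046, -2.0715]), array([ 0.6061,  0.6034, -0.1813,  2.128 ,  0.2482,  0.4295, -1.2309]), array([-0.0088,  0.5412, -0.705 ,  1.8953,  0.4522,  0.8695, -2.6669])]
F 1
above t 5.53 tcp [0.5662 0.0192 0.2698] f [0.03 0.01 0.33] op 0.0404
down t 6.82 tcp [0.5662 0.0205 0.1954] f [ 0.46  0.53 -0.13] op 0.0402
touch1 True t 7.7 tcp [0.5686 0.0389 0.1947] f [-0.08  0.54  0.02] op 0.0399
lat 0.018543732102885024
touch-1 True t 9.03 tcp [0.5637 0.0049 0.195 ] f [0.76 3.37 0.31] op 0.04
lat -0.01581389741084553
 t 9.49 tcp [0.5659 0.0209 0.1949] f [ 0.76 -0.44 -0.62] op 0.0397
```

```bash
python3 - <<'E'
from h import *
T=np.array([.566,.0205,.195])+MY*.0014
env.movel(T,speed=.05); env.command_gripper(.022); env.wait(.2); st("n")
for d in(1,-1):
    h=env.movel(T+d*MY*.012,speed=.012,guard=1.5); o=st(f"touch{d} {h}"); print("lat",(np.array(o["tcp_pos"])-T)@MY)
    env.wait(.15);o=st();print("lat",(np.array(o["tcp_pos"])-T)@MY)
    env.movel(T,speed=.03)
st()
E
```

```text
n t 10.26 tcp [0.5662 0.0219 0.195 ] f [-0.33 -0.94 -0.17] op 0.0218
touch1 True t 10.93 tcp [0.5671 0.0294 0.1947] f [-0.49 -0.16 -0.57] op 0.022
lat 0.0075715177283389445
 t 11.08 tcp [0.5669 0.0289 0.1942] f [ 0.24  0.51 -0.23] op 0.0218
lat 0.007044710443256175
touch-1 True t 12.17 tcp [0.565  0.0141 0.1949] f [0.38 1.53 1.72] op 0.022
lat -0.007867520888073389
 t 12.32 tcp [0.5648 0.0143 0.1946] f [1.02 1.09 1.3 ] op 0.0218
lat -0.007715812598610982
 t 12.73 tcp [0.5661 0.022  0.1949] f [0.78 0.36 0.45] op 0.0217
```

```bash
python3 - <<'E'
from h import *
T=np.array([.566,.0205,0])+MY*.0014
env.movel(T+Z*.26,speed=.15)
C=np.array([.413,-.2445,0]); yc=np.radians(6.3)
env.command_gripper(.035)
env.move_ptp(C+Z*.15,ori(yc,1)); st("above clip")
h=env.movel(C+Z*.0845,speed=.08,guard=6); st(f"down {h}")
p=env.capture("top"); save(p,"pics/grip0.png",(285,165,360,235),8); p=env.capture("scene"); save(p,"pics/grip0s.png",(250,150,350,225),8)
E
```

```text
above clip t 14.84 tcp [ 0.4143 -0.2437  0.1506] f [0.08 0.34 0.11] op 0.0349
down False t 15.81 tcp [ 0.4133 -0.2444  0.0848] f [ 0.38  1.17 -0.6 ] op 0.0351
```

View pics/grip0.png

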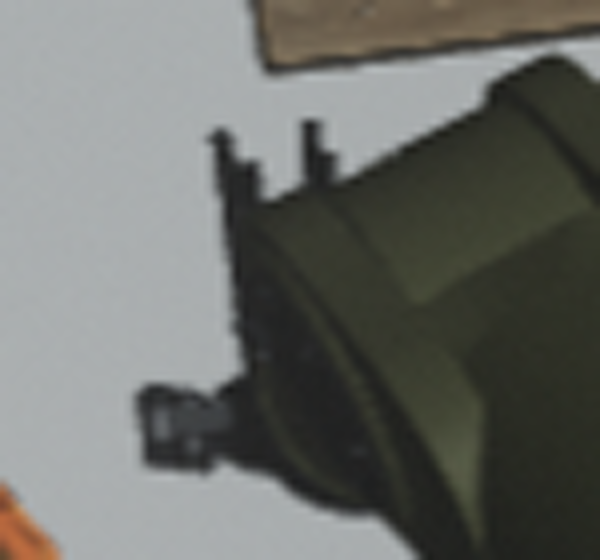

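```bash
cat > pos.py <<'E'
from h import *
T=np.array([.566,.0205,0])+MY*.0012
E
python3 - <<'E'
from pos import *
env.command_gripper(.0,grasp_force=50); o=st("gripped"); zg=o["tcp_pos"][2]
c,s_=np.cos(np.radians(6.3)),np.sin(np.radians(6.3))
P=np.array(o["tcp_pos"])
env.movel(P+Z*.11,speed=.15); st("lifted")
A=T-MX*.16
env.move_ptp(A+Z*(zg+.11),ori(YM,1)); st("front")
B=T-MX*.1255
env.movel(B+Z*(zg+.085),speed=.1); env.wait(.3); st("over rim"); print("zg",zg)
p=env.capture("top"); save(p,"pics/rim.png",(190,130,265,185),8); p2=env.capture("scene"); save(p2,"pics/rims.png",(170,140,270,215),7)
im=np.hstack([cv2.imread("pics/rim.png")[:440,:600],cv2.imread("pics/rims.png")[:440,:700]]); cv2.imwrite("pics/rimb.png",cv2.resize(im,(800,271)))
E
```

```text
gripped t 16.25 tcp [ 0.4131 -0.2447  0.0849] f [-0.88 -0.71  5.31] op 0.0094
lifted t 17.13 tcp [ 0.4126 -0.2447  0.1941] f [ 0.51  0.7  -0.99] op 0.0093
front t 18.25 tcp [0.4082 0.0453 0.1945] f [ 0.68  0.28 -1.43] op 0.0092
over rim t 19.12 tcp [0.442  0.0409 0.1702] f [-0.36 -0.54 -1.49] op 0.0092
zg 0.08488161290171833
```

View pics/rimb.png

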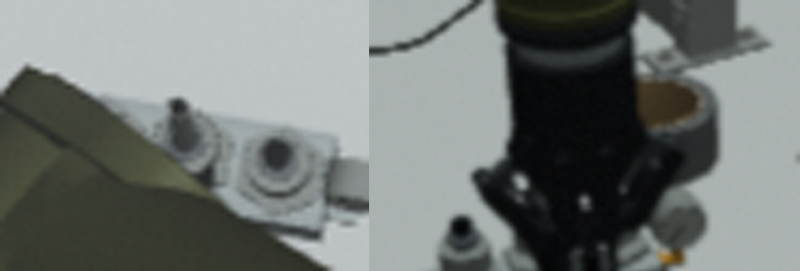

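The view is blocked by the arm, but the tube and fitting look undisturbed. Next I'll feel for the flange rim.

```bash
python3 - <<'E'
from pos import *
zg=.0849
B=T-MX*.1255
env.wait(.2); st("pre")
h=env.movel(B+Z*(zg+.0405),speed=.02,guard=2.0); o=st(f"rim {h}"); print("underside",o["tcp_pos"][2]-zg)
env.wait(.1);o=st();print("underside",o["tcp_pos"][2]-zg)
E
```

```text
pre t 19.43 tcp [0.4422 0.0409 0.17  ] f [ 0.02  0.11 -0.43] op 0.0094
rim True t 21.01 tcp [0.4422 0.0408 0.1342] f [ 0.7  -1.13  3.3 ] op 0.0094
underside 0.049265698187891255
 t 21.11 tcp [0.4422 0.0408 0.1343] f [0.24 0.46 1.73] op 0.0095
underside 0.0493705345706994
```

```bash
python3 - <<'E'
from pos import *
zg=.0849
B=T-MX*.1255
env.movel(B+Z*(zg+.053),speed=.03); env.wait(.2); st("pre")
z=.053
base=np.mean([env.get_obs()["ft_force"][2] for _ in range(3)])
# step down 0.5 mm at a time, logging force
for i in range(12):
    z-=.0005; env.movel(B+Z*(zg+z),speed=.01); F=[]
    for _ in range(4): env.wait(.02); F.append(env.get_obs()["ft_force"][2])
    print(round(z,4),round(env.get_obs()["tcp_pos"][2]-zg,4),round(np.mean(F)-base,2))
    if np.mean(F)-base>2.2: break
st()
E
```

```text
pre t 21.58 tcp [0.442  0.0408 0.1378] f [-0.15 -0.17 -1.2 ] op 0.0093
0.0525 0.0525 0.26
0.052 0.052 0.37
0.0515 0.0515 0.71
0.051 0.051 0.49
0.0505 0.0505 0.75
0.05 0.05 0.45
0.0495 0.0496 2.97
 t 23.8 tcp [0.4422 0.0409 0.1345] f [-2.03  0.11  2.4 ] op 0.0093
```

Two touches put the flange top at about 0.0497, within the allowed 42–58 mm. I'll raise the clip 1.7 mm and slide it in under guard.

```bash
python3 - <<'E'
from pos import *
zg=.0849; z=zg+.0514
B=T-MX*.1255
env.movel(B+Z*z,speed=.02); env.wait(.15); o=st("pre"); b=np.array(o["ft_force"])
def pr(tag):
    o=env.get_obs(); f=np.array(o["ft_force"])-b; P=np.array(o["tcp_pos"]); print(tag,"t",round(o["t"],2),"along",round((P-T)@MX,4),"lat",round((P-T)@MY,4),"under",round(P[2]-zg,4),"f x,y,z",np.round([f@MX,f@MY,f[2]],2))
for a in(.112,.100,.090,.082,.076,.072):
    h=env.movel(T-MX*a+Z*z,speed=.025,guard=5); pr(f"{a} {h}")
    if h: break
E
```

```text
pre t 24.2 tcp [0.4421 0.0408 0.1362] f [ 0.51 -0.18 -1.8 ] op 0.0094
0.112 False t 24.89 along -0.1121 lat 0.0 under 0.0513 f x,y,z [-0.49  0.22  1.  ]
0.1 False t 25.52 along -0.1001 lat 0.0 under 0.0513 f x,y,z [-1.52  0.01  1.61]
0.09 False t 26.07 along -0.0897 lat 0.0002 under 0.0515 f x,y,z [0.29 0.33 2.49]
0.082 False t 26.54 along -0.0814 lat -0.0 under 0.0515 f x,y,z [1.14 0.15 2.79]
0.076 False t 26.93 along -0.0756 lat 0.0 under 0.0514 f x,y,z [ 0.36 -1.1   3.04]
0.072 False t 27.24 along -0.0717 lat -0.0 under 0.0514 f x,y,z [ 1.   -1.01  3.53]
```

```bash
python3 - <<'E'
from pos import *
zg=.0849; z=zg+.0514
b=np.array([.51,-.18,-1.8])
def pr(tag):
    o=env.get_obs(); f=np.array(o["ft_force"])-b; P=np.array(o["tcp_pos"]); print(tag,"t",round(o["t"],2),"along",round((P-T)@MX,4),"under",round(P[2]-zg,4),"f x,y,z",np.round([f@MX,f@MY,f[2]],2)); return f@MX
for a in np.arange(.0705,.0585,-.001):
    h=env.movel(T-MX*a+Z*z,speed=.012,guard=5); fx=pr(f"{a:.4f} {h}")
    if h or fx<-4: break
env.wait(.1); pr("rest")
E
```

```text
0.0705 False t 27.52 along -0.0705 under 0.0514 f x,y,z [-1.06  0.65  2.33]
0.0695 False t 27.77 along -0.0696 under 0.0513 f x,y,z [-0.94 -0.42  3.25]
0.0685 False t 28.02 along -0.0684 under 0.0514 f x,y,z [-1.54  0.19  3.35]
0.0675 False t 28.27 along -0.0675 under 0.0514 f x,y,z [-2.52  0.29  3.05]
0.0665 False t 28.52 along -0.0673 under 0.0513 f x,y,z [-4.84 -0.09  4.44]
rest t 28.62 along -0.0673 under 0.0512 f x,y,z [-6.58 -0.09  4.73]
```

```bash
python3 - <<'E'
from pos import *
zg=.0849
G=T-MX*.0673
env.movel(G+Z*(zg+.0519),speed=.01); env.wait(.1); st("relaxed")
env.command_gripper(.035); st("open")
env.movel(G+Z*(zg+.14),speed=.15); st("up")
# step aside so cameras see
env.move_ptp(G-MX*.02+MY*0+Z*.30,ori(YM,1)); 
env.command_gripper(.04)
p=env.capture("top"); s=env.capture("scene"); st()
a=cv2.resize(p["image"][130:200,190:265,::-1],(400,373),interpolation=cv2.INTER_CUBIC); b=cv2.resize(s["image"][150:230,170:255,::-1],(400,376),interpolation=cv2.INTER_CUBIC)[:373]
cv2.imwrite("pics/seat.png",np.hstack([a,b]))
E
```

```text
relaxed t 28.97 tcp [0.4996 0.032  0.1367] f [-3.3   1.18  0.89] op 0.0095
open t 29.33 tcp [0.5    0.0319 0.1369] f [-0.16  0.8   0.01] op 0.0349
up t 30.07 tcp [0.4993 0.0316 0.2243] f [-0.6  -1.04  0.35] op 0.035
 t 30.8 tcp [0.4797 0.0349 0.2991] f [-0.21  0.43 -0.21] op 0.0396
```

View pics/seat.png

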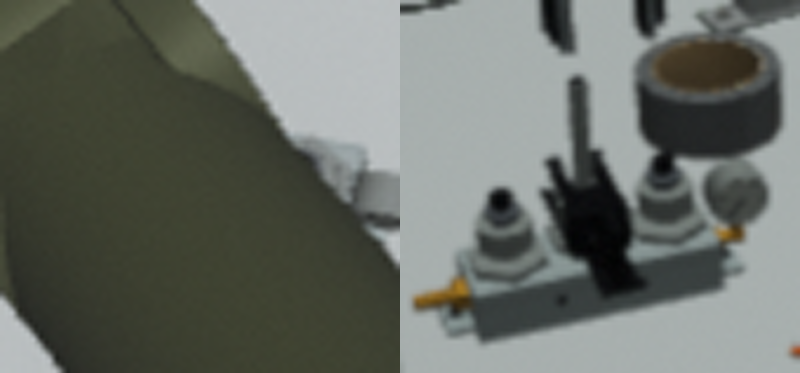

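The right-hand view shows the clip in the outlet: fin at (615,275), upper tips at (552,165) and (597,155), tube upright. I'll compare those with where a level clip should project to rule out tilt.

```bash
python3 - <<'E'
from pos import *
s=env.capture("scene")
for n,(x,y,z) in dict(finrearbot=(-81,0,0),finreartop=(-81,0,46),finfronttop=(-53,0,46),uptipL=(26,14,40),uptipR=(26,-14,40),lowtipL=(43,15,4),tubetop=(0,0,104)).items():
    X=T+MX*x/1e3+MY*y/1e3+Z*(.052+z/1e3); print(n,((proj(s,X)-[170,150])*4.7+[400,0]).round())
E
```

```text
finrearbot [616. 293.]
finreartop [610. 229.]
finfronttop [598. 205.]
uptipL [543. 154.]
uptipR [586. 145.]
lowtipL [540. 190.]
tubetop [567.  80.]
```

The clip is level and home; the 10 px column offset appears equally on the tube top, so it is calibration error. Now I'll draw the tube.

```bash
python3 - <<'E'
from pos import *
env.move_ptp(T+Z*.265,ori(YM,1))
h=env.movel(T+Z*.192,speed=.1,guard=6); st(f"at tube {h}")
env.command_gripper(.0,grasp_force=40); o=st("gripped"); P=np.array(o["tcp_pos"])
for d in(.01,.025,.05):
    h=env.movel(P+Z*d,speed=.04,guard=14); o=st(f"pull {d} {h}")
    if h: break
E
```

```text
at tube False t 32.2 tcp [0.5664 0.0219 0.1926] f [-0.55 -0.05  0.58] op 0.0399
gripped t 32.57 tcp [0.5665 0.0219 0.1926] f [-0.84 -0.02  4.3 ] op 0.0109
pull 0.01 False t 32.98 tcp [0.5664 0.0217 0.2028] f [ 0.22  0.51 -2.16] op 0.0111
pull 0.025 False t 33.51 tcp [0.5665 0.0218 0.2178] f [ 1.54 -0.06 -0.94] op 0.0109
pull 0.05 False t 34.28 tcp [0.5665 0.0219 0.2426] f [ 0.35 -0.75 -0.11] op 0.0109
```

```bash
python3 - <<'E'
from pos import *
env.movel(T+Z*.34,speed=.12); st("out")
K=np.array([.480,.2175,0])
print(env.solve_ik(K+Z*.34,ori(YM,1)))
env.movel(K+Z*.34,speed=.15); st("over beaker")
p=env.capture("top"); s=env.capture("scene")
for q in(p,s): print([np.round(r["at"],1) for r in env.spot_point(q,"beaker_250")[:3]],[np.round(r["at"],1) for r in env.spot_point(q,"tube_foot")[:3]],proj(q,K),proj(q,K+Z*.161))
a=cv2.resize(p["image"][120:220,120:270,::-1],(420,280),interpolation=cv2.INTER_CUBIC); b=cv2.resize(s["image"][140:270,120:250,::-1],(380,380),interpolation=cv2.INTER_CUBIC)
c=np.zeros((380,800,3),np.uint8); c[:280,:420]=a; c[:,420:]=b; cv2.imwrite("pics/beak.png",c)
E
```

```text
out t 35.24 tcp [0.5659 0.0214 0.3392] f [ 0.11  0.35 -0.23] op 0.011
[ 0.2378  0.4867 -1.1025  1.6905  0.4554  1.2502  0.4509]
over beaker t 36.82 tcp [0.4805 0.2166 0.3398] f [-0.18  0.54 -0.19] op 0.011
[] [] [160.3754 192.8273] [146.2844 183.056 ]
[array([161.4, 252. ])] [array([148.4, 198.9]), array([158.6, 249.6])] [156.5906 249.2206] [147.5095 199.5643]
```

View pics/beak.png

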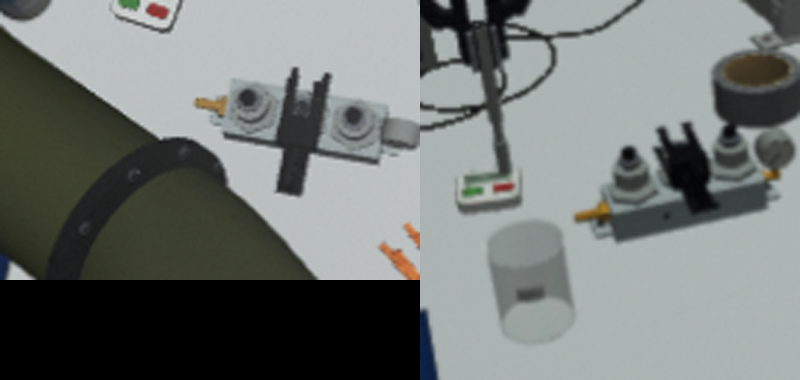

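```bash
python3 - <<'E'
from pos import *
s=env.capture("scene"); k=380/130
rim=atz(s,(120+(525-420)/k,140+245/k),.093); fl=atz(s,(120+(538-420)/k,140+321/k),.002)
print("rim",rim,"floor",fl)
K=(rim+fl)/2; K=.5*K+.5*np.array([.480,.2185,0]); K[2]=0; print(K)
if np.linalg.norm(K-[.48,.2175,0])>.012: raise SystemExit("check")
env.movel(K+Z*.30,speed=.1); env.wait(.2); b=st("over")
h=env.movel(K+Z*.195,speed=.1,guard=4); st(f"in {h}")
if not h:
    h=env.movel(K+Z*.172,speed=.02,guard=2.5); st(f"floor {h}")
E
```

```text
rim [0.4642 0.2108 0.093 ] floor [0.4699 0.21   0.002 ]
[0.4735 0.2144 0.    ]
over t 37.92 tcp [0.4738 0.2147 0.3006] f [ 0.4   0.07 -0.01] op 0.0109
in False t 39.12 tcp [0.4738 0.2147 0.1955] f [-0.25  0.06 -0.82] op 0.0112
floor True t 39.93 tcp [0.4736 0.2146 0.1784] f [-0.39 -0.07  6.33] op 0.0111
```

Floor contact came at TCP 0.1784, against 0.1786 expected. Releasing the tube.

```bash
python3 - <<'E'
from pos import *
P=np.array(env.get_obs()["tcp_pos"])
env.movel(P+Z*.0005,speed=.01)
env.command_gripper(.04); st("open")
env.movel(P+Z*.16,speed=.12); st("up")
env.move_ptp([.40,-.2,.34],ori(YM,1)); env.wait(.5); st("away")
p=env.capture("top"); s=env.capture("scene")
a=cv2.resize(p["image"][120:220,120:270,::-1],(420,280),interpolation=cv2.INTER_CUBIC); b=cv2.resize(s["image"][140:270,120:250,::-1],(380,380),interpolation=cv2.INTER_CUBIC)
c=np.zeros((380,800,3),np.uint8); c[:280,:420]=a; c[:,420:]=b; cv2.imwrite("pics/end.png",c)
E
```

```text
open t 40.6 tcp [0.4736 0.2146 0.1789] f [ 0.78 -0.05  0.45] op 0.0403
up t 42.08 tcp [0.4735 0.2144 0.3378] f [-0.85 -0.27  0.49] op 0.0402
away t 44.12 tcp [ 0.4001 -0.1999  0.34  ] f [-0.02  0.2  -0.15] op 0.0401
```

View pics/end.png

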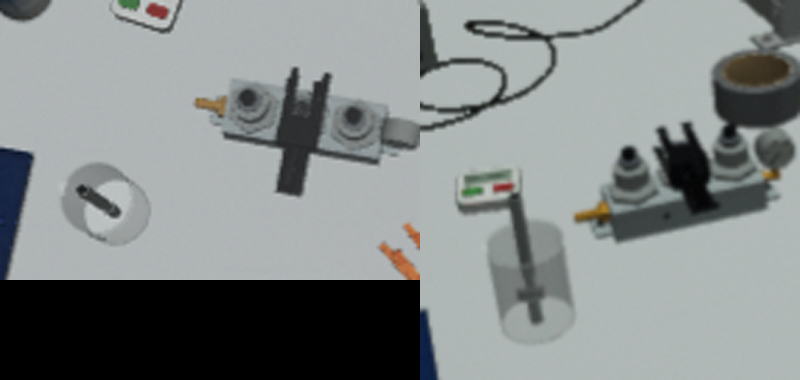

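The tube stands in the beaker, from (515,200) to (538,320), and the clip sits on the outlet as before, at (685,170). Handing in.

```bash
python3 -c "
from h import *
print(env.hand_in()); st()"
```

```text
the job is handed in; nothing more can be done
None
the job is handed in; nothing more can be done
```

The job is done and handed in at about 44 s of the 67 s allowed. The tube stands in the largest beaker and the clip is still seated on the middle outlet.

- **Clip:** I felt the hexagon flange's top at about 49.7 mm above the bench, then slid the black clip into the groove about 1.6 mm above it. It met its stop with the fin 67.3 mm behind the outlet's axis (67 mm expected). The sliding force peaked at about 6.6 N, above the roughly 4 N of the ramp because I pressed on to the stop. That is under the 12 N limit.
- **Tube:** It came straight up past the 17 mm locking limit with only about 2 N of drag, so the ring was released. I lowered it into the beaker until it touched the floor, at the height expected, with about 6 N, and let go.
- **Last pictures:** The tube is upright in the beaker, and the clip is where I left it.

**Checks that disagreed or were not made:**
- The two cameras put the beaker up to about 16 mm apart, so I aimed between them.
- The sideways touches on the tube travelled about 5 mm more than its size explains, so I used the midpoint.
- I inferred that the ring is held down from the clip's position and the free draw. I did not measure it.

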